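# Close the swing-bolt pipe clamp

## Task

A thin plastic pipe lies in two hinged pipe clamps on the bench; the far clamp is already closed, and the near one is to be closed the same way. Swing its hinged strap over the pipe and press the forked end down firmly until the strap sits fully home on the pipe; then swing the bolt up into the fork's slot and push it over the fork's lip until it stands upright, fully home against the end of the slot. Work by feel: the strap and the bolt each need a firm push, but much more than 20 N (2 kg) would crack the pipe or bend the bolt. Leave everything else on the bench where it is.

Things in the scene. Friction and masses are not known exactly. Their poses are not given: they have to be found in the camera images.
- clamp: Near clamp, zinc steel, foot 70 x 134 x 6 mm. Origin: underside of the foot (8 to 16 mm above the bench, on wood packing) under the pipe axis, mid-width. x along the pipe to the far clamp (220 mm on), y to the strap hinge, z up. In mm (y, z): pipe axis (0, 58); hinge pin (40, 60), its ears up to z 68; bolt pin (-44, 36), its ears up to z 44. The strap and the bolt swing in the y-z plane at x 0.
- flap (a joint): Strap angle, rad: 0 closed and home, grows as it swings up and over to +y (1.57: fork straight up). Strap 44 mm wide, arched over the pipe (top 31 mm off its axis). Stiff hinge: stays where left, moves with 8 to 10 N at the fork. Its rubber pad meets the pipe near 0.02; about 15 N straight down on the tines brings it home (below 0.007), where it stays; 18 N is a sure press, over 23 N too much.
- bolt (a joint): Swing bolt angle, rad: 0 upright, home against the end of the slot; grows as it tips out to -y (1.57: level). Stiff pivot: stays where left. With the strap home its cross bar meets the fork's lip near 0.36 and rides over it until about 0.2, which takes 8 N square to the bolt near its end (to 18 N if the finger drags on it); then it moves easily to the stop at 0. Over 23 N against the stop bends it.
- fork (a point): Point between the strap's two fork tines on their top plane, 84 mm from the hinge pin and 12 mm above it when closed (clamp y -44, z 72 mm). Tines x -20 to -7 and 7 to 20 mm, slot 14 mm wide between; they reach 11 mm beyond this point (away from the hinge) and end in a rounded lip 0.5 mm proud, and the slot ends 6 mm on the hinge side of it.
- bolt_end (a point): Free end of the swing bolt on its axis, 78 mm from the bolt pin. From the pin: 12 mm round shank; round steel cross bar, 16 mm thick and 40 mm long parallel to the pipe, its centre 44.5 mm from the pin; hexagon nut 25 mm wide from 52.5 to 64.5 mm; then 12 mm thread to the end. The cross bar ends up on top of the fork.
- pipe: Grey plastic pipe, 48 mm diameter, 400 mm long, fixed along the clamp's x. Origin on its axis above the near clamp's origin, 58 mm above it.
- liner: Black rubber pad, 44 x 14 x 5 mm, inside the top of the near strap's arch; it gives up to about 2 mm against the pipe. Origin at the middle of the face that meets the pipe.
- pot: Bystander: orange plastic plant pot, 110 mm wide, 98 mm high. Origin under its centre.
- saucer: Bystander: grey round saucer, 120 mm wide, 14 mm high. Origin under its centre.
- bottle: Bystander: green glass bottle with a screw cap, 60 mm wide, 150 mm high. Origin under its centre.
- trowel: Bystander: stainless trowel with a wooden grip, 270 mm long, lying flat along its x, blade to +x. Origin near mid-length.
- marker: Bystander: bamboo plant marker, 140 x 18 x 5 mm, lying flat along its x. Origin under its centre.
- spanner: Bystander: steel spanner, 140 mm long, lying flat along its x. Origin under it.
- clay_pot: Bystander: small clay pot, 104 mm wide, 85 mm high. Origin under its centre.

How it is judged:
By the outcome, as a careful person would: the job done as asked, in the order asked, and still so for the second after the job is handed in, with the robot touching nothing.
It also fails if it takes over 72 s, if anything falls off the work surface, if the arm or the gripper's body presses on something with over 40 N, if the wrist force passes 120 N, or if a joint passes its speed limit or range.

## Robot

A 7-joint arm with a two-finger parallel gripper is mounted at the origin on the work surface. World frame = base frame: x ahead of the robot, y to its left, z up, the work surface at z = 0. Lengths are in mm, angles in rad, forces in N, time in s.
With the tool pointing down it reaches from about 425 to 950 mm from the base axis. Payload 4.7 kg.
Tool frame: the origin (TCP) lies midway between the tips of the shut fingers; the grasp point (between the pads) lies 19 mm behind it (env.grasp_offset is the distance from the TCP to the grasp point, in mm); z points along the fingers, y is the line along which they close (so a half turn about z gives the same grasp; the last joint's range is limited). The gripper opens to 85 mm and grips with 20 to 120 N. Pads are 22 mm wide; open, the fingers measure 114 mm over their backs; the gripper's body (76 mm by 85 mm) begins 54 mm behind the grasp point. The pads swing forward as they close: fully open they stand 13 mm farther back than shut.
Start: joints at [1.219, 0.469, -0.049, 1.532, 0.024, 1.141, -0.082], TCP at [214.172, -640.14, 231.335] pointing down, gripper open.
Joint ranges: [-2.59, 2.59], [-0.33, 1.99], [-1.39, 1.29], [0.1, 2.45], [-1.04, 4.18], [0.21, 1.99], [-2.66, 2.66]. Speed limits (rad/s): [2.57, 2.57, 3.14, 3.14, 3.14, 3.14, 3.14].

## Interface

Orientations are given as a unit quaternion [x, y, z, w].
In Python, from workcell import env, imaging, workorder gives the robot as it stands.
- The arm moves only by the tool arm_command, never from a script. Its argument "moves" is text: rows parted by semicolons, each of 6 numbers parted by spaces: the shift along the world's x, y, z in cm, then the turn, a rotation vector about the world's x, y, z in degrees. In form: tx ty tz ax ay az; .... A call has exactly 10 rows; each row shifts and turns the commanded pose from where the row before left it; what a row does not reach is not made up. A row lasts 1/12 s, in which the tool goes at most 41.7 mm and 7.16 degrees, less where a joint would pass 70% of its speed; a pose out of reach is approached as far as the arm can. A call with a gripper value outside its range is refused whole. "claw" is the opening, from 0 (shut) to 1 (fully open), set as the call begins (left out, the last holds). The fingers move at their own pace and stop on an object; the grip force is fixed at half the most. Time passes only in rows, so rows that do not move let the fingers close, or fill a call up. It gives the time, the measured TCP pose, the force, the opening and the grip force at its end, in the units of the state.
- env.read_state(): the state, without advancing time (a new reading comes with each control period).
- imaging.snapshot(name): name is "scene" or "side" or "wrist"; returns a dict with "frame" (400x640x3 uint8, red, green, blue), "K" (3x3 intrinsics, pixels), "T" (4x4, takes a point from camera to world coordinates). Camera axes: x right, y up, looking along -z (the intrinsics and any distortion apply to the point x, -y, -z); pixel columns grow to the right and rows downward; lengths in mm; the calibration is good to about 2 mm. A picture is of the moment at which its call begins. There is no depth.
- workorder.job_done(): hands the job in; it is judged then, once.
Trained networks look in the newest picture that a camera, given by its name, has taken for a name from the list of things; names that differ only in an ending like _2 or _b are one class to them, and where a whole thing is asked for, a point or a joint stands for the part that bears it (a point fixed in the world has none). Each returns a list of dicts, best first, with "conf" (0 to 1); they miss things now and then, are a little off and sometimes report something else, mostly with a low value. They report only what shows in the picture. A call takes as long as a camera call.
- imaging.outline_of(camera, label): "mask" (400x640 bool, what is visible of it) and "rect" ([left, top, right, bottom] in pixels, round what is visible of it).
The state is a dict: "t": time; "qpos": joint angles; "qd": joint speeds; "effort": joint torques, N m; "position": TCP position; "eef_rot": TCP orientation; "wrist_force": force on the tool from outside, world axes, zero at the start; "torque": the same for the moment, N m; "grip_width": finger opening in mm; "finger_force": force on a finger pad.
Only numpy, scipy, OpenCV 4.12 (cv2) and the standard library are available. Lean on these libraries where they do the work, as an engineer would, in place of code of your own. Each camera call takes 0.05 s, during which the arm holds its last target. There are 200 camera calls.

## Working session

There is one attempt and no reset: what is moved stays moved. The work goes in short steps, Python scripts to look and compute and a tool call to move; the robot and the scene stay as the last step left them, time stands still between calls to the robot, and variables do not carry over. Pictures are saved under pics/ and viewed, at most 10 in all, crops included, and the job is handed in when it is done.

Besides the shell and the picture viewer there is one more tool, called after "Request:" as a command line: name --argument value ..., lists and objects as JSON in quotes. arm_command: Moves the arm, as the interface text tells. Its arguments: {"type":"object","properties":{"moves":{"type":"string"},"claw":{"type":"number"}},"required":["moves"]}

```bash
mkdir -p pics; cat > h.py <<'E'
from workcell import env, imaging, workorder
import numpy as np, cv2
def snap(n): return imaging.snapshot(n)
def ray(s,u,v):
    K,T=s["K"],s["T"]; d=np.linalg.inv(K)@[u,v,1.]; d=np.array([d[0],-d[1],-d[2]])
    return T[:3,3], T[:3,:3]@d/np.linalg.norm(d)
def proj(s,P):
    T=s["T"]; p=(np.atleast_2d(P)-T[:3,3])@T[:3,:3]; p=p*[1,-1,-1]; q=p@s["K"].T
    return q[:,:2]/q[:,2:]
def tri(obs):
    A=np.zeros((3,3));b=np.zeros(3)
    for s,u,v in obs:
        o,d=ray(s,u,v);M=np.eye(3)-np.outer(d,d);A+=M;b+=M@o
    return np.linalg.solve(A,b)
def atz(s,u,v,z):
    o,d=ray(s,u,v); return o+d*(z-o[2])/d[2]
E
python3 - <<'E'
from h import *
print({k:np.round(v,3) for k,v in env.read_state().items()})
fr=[]
for c in ["scene","side"]:
    s=snap(c);print(c,s.keys(),np.round(s["K"],1).tolist(),np.round(s["T"],3).tolist())
    fr.append(s["frame"])
    for l in ["clamp","flap","bolt","fork","bolt_end","pipe","liner","pot","saucer","bottle"]:
        print(l,[(np.round(o["rect"]).tolist(),round(o["conf"],2)) for o in imaging.outline_of(c,l)[:3]])
for i,f in enumerate(fr): cv2.imwrite(f"pics/a{i}.png",f[:,:,::-1])
E
```

```text
{'t': np.float64(0.0), 'qpos': array([ 1.219,  0.469, -0.049,  1.534,  0.024,  1.141, -0.082]), 'qd': array([-0.001,  0.001,  0.001, -0.002, -0.001, -0.002,  0.   ]), 'effort': array([-0.0000e+00, -5.1030e+01, -4.7000e-02, -2.3771e+01,  1.1000e-02,
        8.0000e-03, -0.0000e+00]), 'position': array([ 213.95 , -639.564,  230.265]), 'eef_rot': array([ 0.987,  0.161, -0.   , -0.001]), 'wrist_force': array([-0.471,  0.16 , -0.766]), 'torque': array([-0.002,  0.034,  0.01 ]), 'finger_force': np.float64(0.0), 'grip_width': np.float64(85.376)}
scene dict_keys(['frame', 'K', 'T']) [[468.7, 0.0, 320.4], [0.0, 468.7, 193.2], [0.0, 0.0, 1.0]] [[-0.248, -0.688, 0.682, 1255.54], [0.969, -0.163, 0.187, 203.449], [-0.018, 0.707, 0.707, 847.673], [0.0, 0.0, 0.0, 1.0]]
clamp [([273.0, 182.0, 363.0, 353.0], 0.77)]
flap [([339.0, 184.0, 365.0, 221.0], 0.73)]
bolt [([273.0, 215.0, 311.0, 232.0], 0.78)]
fork [([341.0, 184.0, 365.0, 222.0], 0.82)]
bolt_end [([272.0, 214.0, 308.0, 228.0], 0.85)]
pipe [([314.0, 180.0, 340.0, 351.0], 0.57)]
liner [([314.0, 183.0, 340.0, 351.0], 0.5)]
pot [([343.0, 185.0, 3
[... 271 characters left out ...]
0.0, 322.1], [0.0, 478.6, 201.1], [0.0, 0.0, 1.0]] [[0.986, 0.132, -0.104, 411.676], [-0.167, 0.739, -0.653, -744.646], [-0.009, 0.661, 0.75, 1013.404], [0.0, 0.0, 0.0, 1.0]]
clamp [([302.0, 170.0, 443.0, 253.0], 0.61)]
flap [([319.0, 164.0, 339.0, 206.0], 0.65)]
bolt [([344.0, 228.0, 363.0, 250.0], 0.69), ([321.0, 185.0, 335.0, 188.0], 0.51), ([296.0, 125.0, 328.0, 164.0], 0.32)]
fork [([319.0, 166.0, 339.0, 210.0], 0.63)]
bolt_end [([344.0, 231.0, 365.0, 249.0], 0.58), ([316.0, 168.0, 342.0, 208.0], 0.4)]
pipe [([299.0, 168.0, 446.0, 234.0], 0.94)]
liner []
pot [([306.0, 297.0, 357.0, 357.0], 0.96)]
saucer [([254.0, 161.0, 294.0, 190.0], 0.81)]
bottle [([340.0, 137.0, 362.0, 183.0], 0.69)]
```

View pics/a0.png

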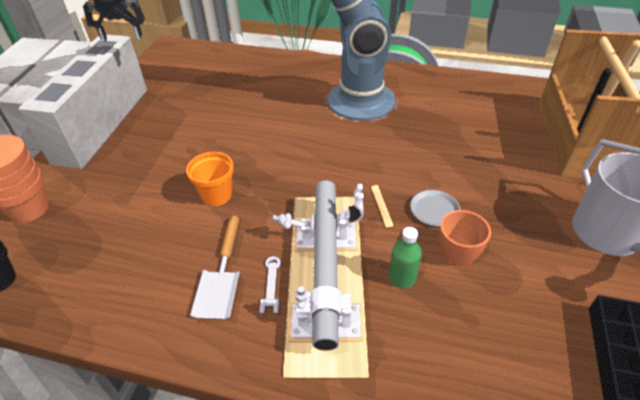

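View pics/a1.png

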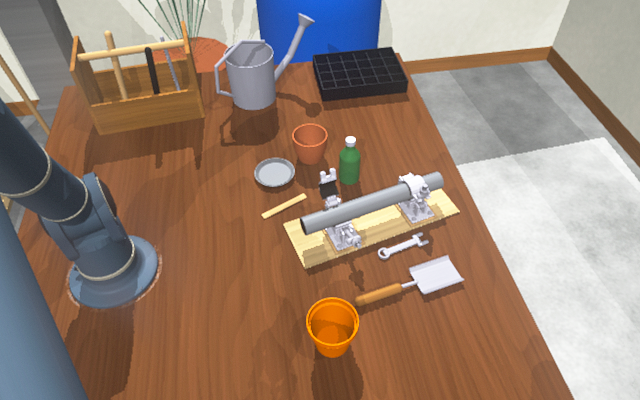

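The scene camera shows the near clamp at about (326,220), with its strap standing up at (357,200) and its bolt tipped out at (285,220). The far clamp is at (326,310). The side camera shows the strap at (329,185) and the bolt at (353,240).

```bash
python3 - <<'E'
from h import *
a=snap("scene")["frame"][170:290,262:382]; b=snap("side")["frame"][150:270,292:412]
cv2.imwrite("pics/b.png",np.hstack([cv2.resize(f,(400,600) if 0 else (400,400),interpolation=cv2.INTER_CUBIC) for f in (a,b)])[:,:,::-1])
for c in ["scene","side"]:
    s=snap(c)
    for l in ["pipe","flap","bolt","fork"]:
        o=imaging.outline_of(c,l)
        if o:
            cn,_=cv2.findContours(o[0]["mask"].astype(np.uint8),0,2)
            k=max(cn,key=cv2.contourArea); r=cv2.minAreaRect(k); print(c,l,np.round(cv2.boxPoints(r),1).tolist())
E
```

```text
scene pipe [[313.0, 181.0], [337.0, 181.0], [337.0, 288.0], [313.0, 288.0]]
scene flap [[337.29998779296875, 218.39999389648438], [358.29998779296875, 183.89999389648438], [375.3999938964844, 194.3000030517578], [354.5, 228.8000030517578]]
scene bolt [[272.6000061035156, 215.3000030517578], [307.8999938964844, 211.89999389648438], [309.29998779296875, 225.89999389648438], [274.0, 229.1999969482422]]
scene fork [[338.79998779296875, 217.8000030517578], [358.3999938964844, 183.5], [374.8999938964844, 192.89999389648438], [355.29998779296875, 227.1999969482422]]
side pipe [[298.20001220703125, 218.3000030517578], [407.0, 179.89999389648438], [413.5, 198.3000030517578], [304.70001220703125, 236.6999969482422]]
side flap [[316.6000061035156, 171.1999969482422], [334.5, 168.5], [340.1000061035156, 204.8000030517578], [322.20001220703125, 207.5]]
side bolt [[339.6000061035156, 237.5], [345.5, 227.5], [364.79998779296875, 238.8000030517578], [358.8999938964844, 248.8000030517578]]
side fork [[297.29998779296875, 314.3999938964844], [341.5, 287.8999938964844], [371.0, 337.0], [326.70001220703125, 363.6000061035156]]
```

View pics/b.png

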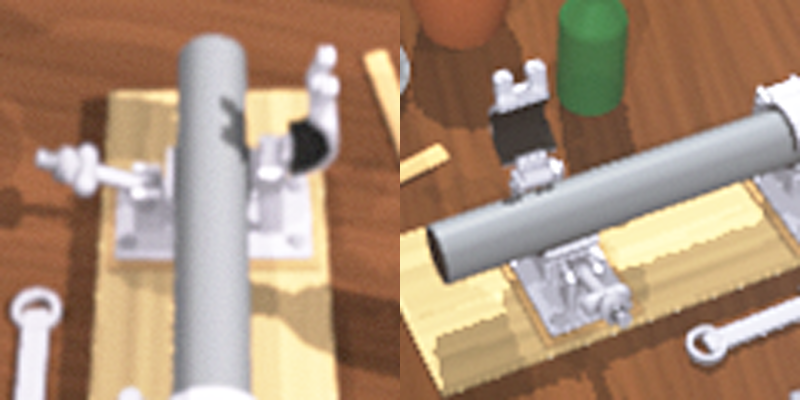

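```bash
cat > fit.py <<'E'
from h import *
from scipy.optimize import least_squares
S=snap("scene");D=snap("side")
sc=lambda u,v:(S,262+u/3.333-.35,170+v/3.333-.35); sd=lambda u,v:(D,292+(u-400)/3.333-.35,150+v/3.333-.35)
def w(p,q):
    x,y,h,a=p[:4];c,s=np.cos(a),np.sin(a);q=np.asarray(q,float)
    return np.array([x+c*q[0]-s*q[1],y+s*q[0]+c*q[1],h+q[2]])
be=lambda b,L=78:[0,-44-L*np.sin(b),36+L*np.cos(b)]
fk=lambda f,r=95,x=0,z=12:[x,40-r*np.cos(f)+z*np.sin(f),60+r*np.sin(f)+z*np.cos(f)]
obs=[(sc(117,262),lambda p:[35,-67,3]),(sc(312,258),lambda p:[35,67,3]),(sd(552,338),lambda p:[-35,-67,3]),(sd(632,310),lambda p:[35,-67,3]),
(sc(38,158),lambda p:be(p[5])),(sd(628,322),lambda p:be(p[5])),
(sc(327,50),lambda p:fk(p[4],93,-13.5,8)),(sc(318,90),lambda p:fk(p[4],93,13.5,8)),(sd(500,76),lambda p:fk(p[4],93,-13.5,8)),(sd(537,68),lambda p:fk(p[4],93,13.5,8))]
def res(p):
    r=[]
    for (s,u,v),f in obs: r+=list(proj(s,w(p,f(p)))[0]-[u,v])
    for s,l in ((S,[(325.6,230),(324.7,284)]),(D,[(301.5,227.5),(410.2,189.1)])):
        e=proj(s,[w(p,[-60,0,58]),w(p,[160,0,58])]);n=np.array([e[1,1]-e[0,1],e[0,0]-e[1,0]]);n/=np.linalg.norm(n)
        r+=[2*(np.array(m)-e[0])@n for m in l]
    return np.r_[r,(p[2]-12)/4]
x0=np.r_[atz(S,326,235,12)[:2],12,0,1.5,1.3]
f=least_squares(res,x0,loss="soft_l1")
if __name__=="__main__":
    p=f.x;print(np.round(p,3));print(np.round(res(p),1).tolist())
    print("fork",w(p,fk(p[4],84)),"bolt",w(p,be(p[5])),"forkclosed",w(p,fk(0,84)),"boltpin",w(p,[0,-44,36]))
    for n,z in(("bottle",0),("saucer",0)):
        r=imaging.outline_of("side",n)[0]["rect"];print(n,atz(D,(r[0]+r[2])/2,r[3],z))
E
python3 fit.py
```

```text
[5.78692e+02 2.71770e+01 8.12500e+00 2.43000e-01 1.83900e+00 1.18700e+00]
[-0.7, -1.3, -0.0, -0.4, 0.2, -0.2, 0.7, -0.8, 0.1, 0.1, -0.5, 0.0, -0.6, 1.1, 2.7, -1.8, 1.2, 0.6, -0.1, -0.1, 0.5, -1.3, -0.3, 1.5, -1.0]
fork [560.93629939  98.86469056 145.9317104 ] bolt [606.65635468 -85.72392873  73.36480659] forkclosed [589.27099777 -15.53287126  80.12502517] boltpin [589.27099777 -15.53287126  44.12502517]
bottle [645.33284648 181.2002813    0.        ]
saucer [ 4.23152607e+02  2.03649615e+02 -1.13686838e-13]
```

Request:
arm_command --moves "1.5 3.5 0 0 0 6.5;1.5 3.5 0 0 0 6.5;1.5 3.5 0 0 0 6.5;1.5 3.5 0 0 0 6.5;1.5 3.5 0 0 0 6.5;1.5 3.5 0 0 0 6.5;1.5 3.5 0 0 0 6.5;1.5 3.5 0 0 0 6.5;1.5 3.5 0 0 0 6.5;1.5 3.5 0 0 0 6.5" --claw 0

```text
t: 2.73
position: [364.6, -288.5, 231.7]
eef_rot: [0.744, 0.668, -0.0, 0.001]
wrist_force: [1.2, 0.2, 0.4]
grip_width: -0.0
finger_force: 0.0
```

Request:
arm_command --moves "1.5 3.5 0 0 0 6.8;1.5 3.5 0 0 0 6.8;1.5 3.5 0 0 0 6.8;1.5 3.5 0 0 0 0;1.5 3.5 0 0 0 0;1.5 3.5 0 0 0 0;1.5 3.5 0 0 0 0;1.5 3.5 0 0 0 0;1.5 3.5 0 0 0 0;1.5 3.5 0 0 0 0"

```text
t: 3.57
position: [514.7, 61.4, 231.6]
eef_rot: [0.617, 0.787, 0.0, 0.0]
wrist_force: [-0.7, -0.6, 0.7]
grip_width: -0.4
finger_force: 0.0
```

Request:
arm_command --moves "1.2 2.4 0 0 0 0;1.2 2.4 0 0 0 0;1.3 2.5 0 0 0 0;0 0 -2 0 0 0;0 0 -2.5 0 0 0;0 0 -2.5 0 0 0;0 0 -1.5 0 0 0;0 0 -1 0 0 0;0 0 0 0 0 0;0 0 0 0 0 0"

```text
t: 4.4
position: [551.4, 133.0, 136.6]
eef_rot: [0.616, 0.787, 0.0, -0.0]
wrist_force: [-0.6, 0.4, 1.0]
grip_width: 0.1
finger_force: 0.0
```

```bash
python3 - <<'E'
from h import *
a=snap("scene")["frame"][130:250,272:432]; b=snap("side")["frame"][110:260,272:422]
s=env.read_state();print(np.round(s["position"],1),np.round(s["qpos"],2),np.round(s["wrist_force"],1))
for n in("scene","side"):print(proj(snap(n),s["position"]))
cv2.imwrite("pics/c.png",np.hstack([cv2.resize(a,(440,330)),cv2.resize(b,(330,330))])[:,:,::-1])
E
```

```text
[552.1 133.3 137.7] [ 0.2   0.48 -0.67  1.86  0.37  0.92 -0.4 ] [-0.4  0.3  1. ]
[[376.54096724 196.06978985]]
[[321.89437771 167.25408437]]
```

View pics/c.png

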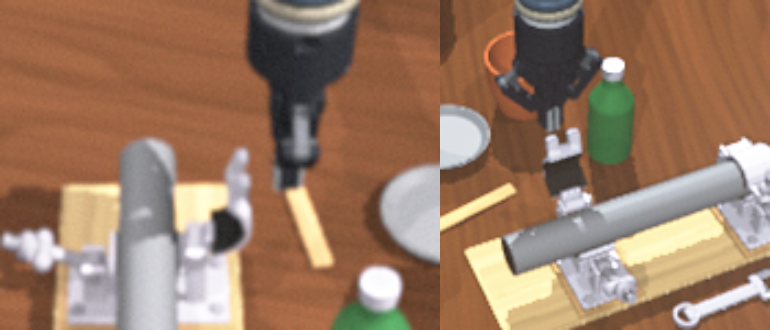

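Scene crop: the shut fingers, at about (290,180), stand behind the strap (235,190). In the side crop the finger tip at (551,120) lines up with the fork at (563,140).

```bash
cat > traj.py <<'E'
import numpy as np
a=.243
def rows(P0,pts):
    P=np.array(P0,float)
    for x,y,z in pts:
        W=np.array([578.7+np.cos(a)*x-np.sin(a)*y,27.2+np.sin(a)*x+np.cos(a)*y,8.1+z]);d=np.round((W-P)/10,1);P=P+d*10
        print(d.tolist(),end="; ")
    print("\nend",P)
def C(t,r=82):return np.array([0,40-r*np.cos(t)+12*np.sin(t),60+r*np.sin(t)+12*np.cos(t)])
E
python3 - <<'E'
from traj import *
pts=[[0,97,128],[0,86,128]]
for t in np.linspace(1.75,.05,18):
    pts.append(C(t)+[0,11*np.clip((t-.2)/.5,0,1)-1,-4*np.clip((t-1.2)/.5,0,1)+ (3 if t<.2 else 0)])
rows([552,134,136.3],pts)
E
```

```text
[0.3, -1.3, -0.0]; [0.3, -1.0, -0.0]; [0.2, -1.0, 0.6]; [0.2, -0.7, 0.3]; [0.2, -0.8, 0.2]; [0.2, -0.8, 0.2]; [0.2, -0.8, 0.0]; [0.2, -0.8, 0.0]; [0.2, -0.8, -0.1]; [0.2, -0.8, -0.3]; [0.2, -0.7, -0.4]; [0.2, -0.7, -0.4]; [0.1, -0.7, -0.5]; [0.2, -0.7, -0.5]; [0.2, -0.7, -0.6]; [0.2, -0.7, -0.7]; [0.1, -0.7, -0.7]; [0.1, -0.5, -0.7]; [0.1, -0.4, -0.5]; [0.1, -0.2, -0.8]; 
end [589.  -14.   87.3]
```

Request:
arm_command --moves "0.3 -1.3 0 0 0 0; 0.3 -1.0 0 0 0 0; 0.2 -1.0 0.6 0 0 0; 0.2 -0.7 0.3 0 0 0; 0.2 -0.8 0.2 0 0 0; 0.2 -0.8 0.2 0 0 0; 0.2 -0.8 0 0 0 0; 0.2 -0.8 0 0 0 0; 0.2 -0.8 -0.1 0 0 0; 0.2 -0.8 -0.3 0 0 0" --claw 0.2

```text
t: 5.43
position: [571.5, 49.4, 145.6]
eef_rot: [0.615, 0.788, 0.002, -0.003]
wrist_force: [-4.1, 10.5, 1.8]
grip_width: 17.5
finger_force: 5.5
```

Request:
arm_command --moves "0.2 -0.7 -0.4 0 0 0; 0.2 -0.7 -0.4 0 0 0; 0.1 -0.7 -0.5 0 0 0; 0.2 -0.7 -0.5 0 0 0; 0.2 -0.7 -0.6 0 0 0; 0.2 -0.7 -0.7 0 0 0; 0.1 -0.7 -0.7 0 0 0; 0.1 -0.5 -0.7 0 0 0;0 0 0 0 0 0; 0 0 0 0 0 0"

```text
t: 6.27
position: [586.7, -9.5, 100.8]
eef_rot: [0.617, 0.787, 0.001, 0.0]
wrist_force: [0.4, 2.9, 1.4]
grip_width: 17.1
finger_force: 1.3
```

```bash
python3 - <<'E'
from h import *
a=snap("scene")["frame"][150:270,262:382]; b=snap("side")["frame"][150:270,292:412]
s=env.read_state();print(np.round(s["position"],1),np.round(s["qpos"],2),np.round(s["wrist_force"],1))
cv2.imwrite("pics/d.png",np.hstack([cv2.resize(f,(400,400),interpolation=cv2.INTER_CUBIC) for f in (a,b)])[:,:,::-1])
E
```

```text
[586.7  -9.6 100.8] [ 0.4   0.55 -0.62  1.85  0.4   0.87 -0.17] [0.9 2.3 1.1]
```

View pics/d.png

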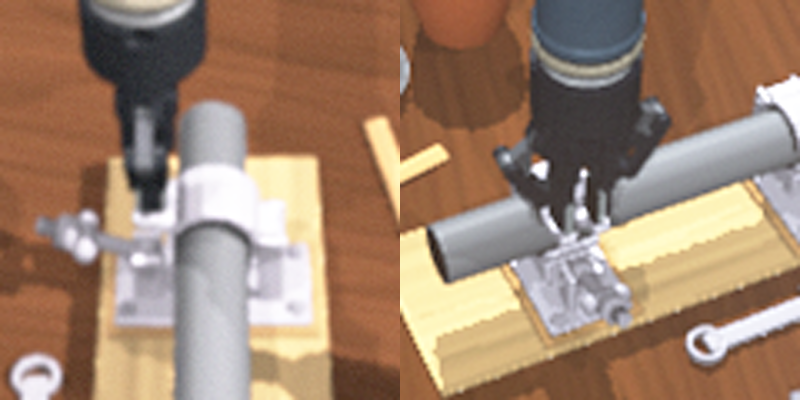

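The strap is over the pipe and nearly closed: arch at (225,200), fingers on the fork at (150,200).

Request:
arm_command --moves "0.1 -0.3 -0.2 0 0 0;0 -0.3 -0.2 0 0 0;0 0 -0.2 0 0 0;0 0 -0.2 0 0 0;0 0 -0.2 0 0 0;0 0 -0.2 0 0 0;0 0 -0.1 0 0 0;0 0 -0.1 0 0 0;0 0 0 0 0 0;0 0 0 0 0 0"

```text
t: 7.2
position: [588.3, -16.7, 87.3]
eef_rot: [0.617, 0.787, -0.0, 0.001]
wrist_force: [1.2, -0.5, 5.9]
grip_width: 17.1
finger_force: 2.5
```

Request:
arm_command --moves "0 0 -0.1 0 0 0;0 0 0 0 0 0;0 0 -0.1 0 0 0;0 0 0 0 0 0;0 0 -0.1 0 0 0;0 0 0 0 0 0;0 0 0 0 0 0;0 0 0 0 0 0;0 0 0 0 0 0;0 0 0 0 0 0"

```text
t: 8.03
position: [588.4, -17.1, 84.4]
eef_rot: [0.617, 0.787, -0.0, 0.002]
wrist_force: [0.6, -0.7, 6.4]
grip_width: 16.6
finger_force: 2.8
```

Request:
arm_command --moves "0 0 -0.1 0 0 0;0 0 0 0 0 0;0 0 -0.1 0 0 0;0 0 0 0 0 0;0 0 -0.05 0 0 0;0 0 0 0 0 0;0 0 0 0 0 0;0 0 0 0 0 0;0 0 0 0 0 0;0 0 0 0 0 0"

```text
t: 8.87
position: [588.5, -17.3, 82.9]
eef_rot: [0.617, 0.787, -0.0, 0.002]
wrist_force: [-1.3, -1.5, 11.4]
grip_width: 16.9
finger_force: 5.8
```

Request:
arm_command --moves "0 0 -0.05 0 0 0;0 0 0 0 0 0;0 0 0 0 0 0;0 0 -0.05 0 0 0;0 0 0 0 0 0;0 0 0 0 0 0;0 0 0 0 0 0;0 0 0 0 0 0;0 0 0 0 0 0;0 0 0 0 0 0"

```text
t: 9.7
position: [588.6, -17.3, 82.3]
eef_rot: [0.617, 0.787, -0.001, 0.002]
wrist_force: [-1.3, -1.1, 14.9]
grip_width: 16.8
finger_force: 7.2
```

Request:
arm_command --moves "0 0 -0.05 0 0 0;0 0 0 0 0 0;0 0 0 0 0 0;0 0 0 0 0 0;0 0 0 0 0 0;0 0 0 0 0 0;0 0 0 0 0 0;0 0 0 0 0 0;0 0 0 0 0 0;0 0 0 0 0 0"

```text
t: 10.53
position: [588.6, -17.4, 82.0]
eef_rot: [0.617, 0.787, -0.001, 0.002]
wrist_force: [-3.6, -1.9, 15.8]
grip_width: 16.6
finger_force: 7.9
```

Request:
arm_command --moves "0 0 -0.05 0 0 0;0 0 0 0 0 0;0 0 0 0 0 0;0 0 0 0 0 0;0 0 0 0 0 0;0 0 0 0 0 0;0 0 0 0 0 0;0 0 0 0 0 0;0 0 0 0 0 0;0 0 0 0 0 0"

```text
t: 11.37
position: [588.6, -17.4, 81.8]
eef_rot: [0.617, 0.787, -0.001, 0.002]
wrist_force: [-3.7, -1.3, 17.6]
grip_width: 17.1
finger_force: 8.7
```

Request:
arm_command --moves "0 0 -0.04 0 0 0;0 0 0 0 0 0;0 0 0 0 0 0;0 0 0 0 0 0;0 0 0 0 0 0;0 0 0 0 0 0;0 0 0 0 0 0;0 0 0 0 0 0;0 0 0 0 0 0;0 0 0 0 0 0"

```text
t: 12.2
position: [588.6, -17.4, 81.6]
eef_rot: [0.617, 0.787, -0.001, 0.002]
wrist_force: [-4.1, -0.7, 17.8]
grip_width: 16.9
finger_force: 9.4
```

Request:
arm_command --moves "0 0 -0.04 0 0 0;0 0 0 0 0 0;0 0 0 0 0 0;0 0 0 0 0 0;0 0 0 0 0 0;0 0 0 0 0 0;0 0 0 0 0 0;0 0 0 0 0 0;0 0 0 0 0 0;0 0 0 0 0 0"

```text
t: 13.03
position: [588.7, -17.4, 81.4]
eef_rot: [0.617, 0.787, -0.001, 0.003]
wrist_force: [-4.7, -1.8, 19.6]
grip_width: 17.4
finger_force: 10.0
```

Request:
arm_command --moves "0 0 0.2 0 0 0;0 0 1 0 0 0;0 0 3 0 0 0;0 0 3.5 0 0 0;0.7 -2.8 1 0 0 0;0.7 -2.8 0 0 0 0;0.7 -2.8 0 0 0 0;0.7 -2.8 0 0 0 0;0.6 -2.4 0 0 0 0;0 0 0 0 0 0" --claw 0

```text
t: 13.87
position: [620.9, -160.4, 164.4]
eef_rot: [0.62, 0.784, -0.002, 0.001]
wrist_force: [0.5, -0.8, 0.2]
grip_width: 0.0
finger_force: 0.0
```

Request:
arm_command --moves "0 0 0 5.8 1.45 0;0 0 0 5.8 1.45 0;0 0 0 5.8 1.45 0;0 0 0 5.8 1.45 0;0 0 0 5.8 1.45 0;0 0 -1 0 0 0;0 0 -1 0 0 0;0 0 -1 0 0 0;0 0 0 0 0 0;0 0 0 0 0 0"

```text
t: 14.7
position: [620.6, -148.9, 135.0]
eef_rot: [0.594, 0.762, 0.158, -0.204]
wrist_force: [0.9, 0.0, 0.1]
grip_width: -0.2
finger_force: 0.0
```

```bash
python3 - <<'E'
from h import *
S=snap("scene");D=snap("side")
s=env.read_state();print(np.round(s["position"],1),np.round(s["qpos"],2),np.round(s["eef_rot"],3),np.round(s["wrist_force"],1))
o=imaging.outline_of("scene","pot")
print([(x["rect"],x["conf"]) for x in o[:3]], [atz(S,(x["rect"][0]+x["rect"][2])/2,x["rect"][3],0) for x in o[:3]])
a=S["frame"][150:270,222:382]; b=D["frame"][150:270,282:402]
cv2.imwrite("pics/e.png",np.hstack([cv2.resize(a,(440,330),interpolation=cv2.INTER_CUBIC),cv2.resize(b,(330,330),interpolation=cv2.INTER_CUBIC)])[:,:,::-1])
for n in(S,D):print(proj(n,s["position"]))
E
```

```text
[ 621.4 -149.6  136.1] [ 0.82  0.79 -0.75  1.5   0.04  1.24  0.41] [ 0.595  0.762  0.158 -0.203] [ 0.1 -0.4 -0.6]
[([188.2, 157.4, 232.4, 204.6], 0.83)] [array([ 5.41502730e+02, -2.80449618e+02,  1.13686838e-13])]
[[239.91585981 197.3256027 ]]
[[373.70590499 251.64084273]]
```

View pics/e.png

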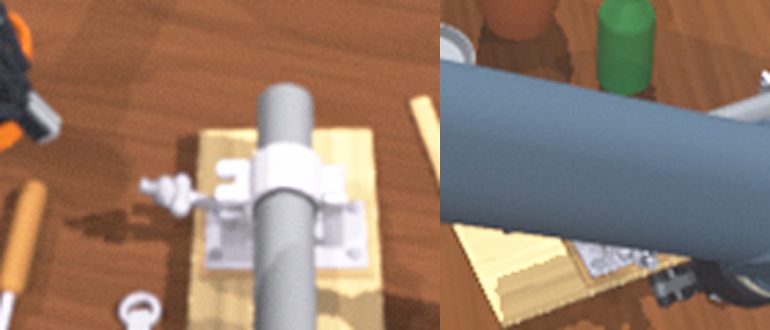

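Scene crop: the strap is closed over the pipe with its fork at (228,185). The bolt is still tipped out, with its end at (148,187), and the tool tip is clear of it at (50,125).

```bash
python3 - <<'E'
from traj import *
d=np.array([.5,-.866]);n=np.array([.866,.5])
def T(b):
    u=np.array([-np.sin(b),np.cos(b)]);t=np.array([np.cos(b),np.sin(b)])
    k=np.clip((b-.5)/.3,0,1); L=72+6*k
    P=np.array([-44,36])+L*u-6*t-11*n+(2+6*k)*d
    return [0,*P]
pts=[[-1,-182,98],[-1,-180,66],[-1,-170,45],[-1,-158,36],[0,-146,35],[0,-140,38],[0,-133,42]]
rows([621.4,-149.6,136.1],pts)
bs=np.r_[np.linspace(1.25,.5,11),.45,.4];print(np.round([T(b)[1:] for b in bs],0).tolist(),T(.3),T(.1),T(0))
W0=[578.7+.2406*133,27.2-.9706*133,50.1]
rows(W0,[T(b) for b in bs])
E
```

```text
[0.0, -0.0, -3.0]; [-0.0, 0.2, -3.2]; [-0.3, 1.0, -2.1]; [-0.3, 1.1, -0.9]; [-0.2, 1.2, -0.1]; [-0.1, 0.6, 0.3]; [-0.2, 0.7, 0.4]; 
end [ 610.4 -101.6   50.1]
[[-125.0, 42.0], [-124.0, 48.0], [-122.0, 54.0], [-119.0, 59.0], [-116.0, 64.0], [-113.0, 69.0], [-110.0, 74.0], [-105.0, 78.0], [-101.0, 82.0], [-97.0, 86.0], [-92.0, 89.0], [-89.0, 91.0], [-86.0, 93.0]] [0, np.float64(-79.53547381437008), np.float64(95.7791059770756)] [0, np.float64(-65.68403099023978), np.float64(99.8092994001369)] [0, np.float64(-58.525999999999996), np.float64(100.768)]
[-0.2, 0.7, 0.0]; [-0.0, 0.2, 0.6]; [-0.1, 0.2, 0.6]; [-0.0, 0.2, 0.5]; [-0.1, 0.3, 0.5]; [-0.1, 0.3, 0.5]; [-0.1, 0.4, 0.5]; [-0.1, 0.4, 0.4]; [-0.1, 0.4, 0.4]; [-0.1, 0.4, 0.4]; [-0.1, 0.4, 0.3]; [-0.1, 0.3, 0.2]; [-0.0, 0.4, 0.2]; 
end [599.6998 -55.8898 101.1   ]
```

Request:
arm_command --moves "0 0 -3 0 0 0;0 0.2 -3.2 0 0 0;-0.3 1 -2.1 0 0 0;-0.3 1.1 -0.9 0 0 0;-0.2 1.2 -0.1 0 0 0;-0.1 0.6 0.3 0 0 0;-0.2 0.7 0.4 0 0 0;0 0 0 0 0 0;0 0 0 0 0 0;0 0 0 0 0 0"

```text
t: 15.68
position: [611.0, -104.1, 50.0]
eef_rot: [0.596, 0.761, 0.159, -0.202]
wrist_force: [0.3, 0.6, 0.5]
grip_width: 0.3
finger_force: 0.0
```

```bash
python3 - <<'E'
from h import *
S=snap("scene")
s=env.read_state();print(np.round(s["position"],1),np.round(s["eef_rot"],3),np.round(s["wrist_force"],1))
a=S["frame"][180:260,232:352]
cv2.imwrite("pics/f.png",cv2.resize(a,(600,400),interpolation=cv2.INTER_CUBIC)[:,:,::-1])
E
```

```text
[ 610.7 -104.2   49.6] [ 0.596  0.761  0.158 -0.202] [ 0.3  0.3 -0.7]
```

View pics/f.png

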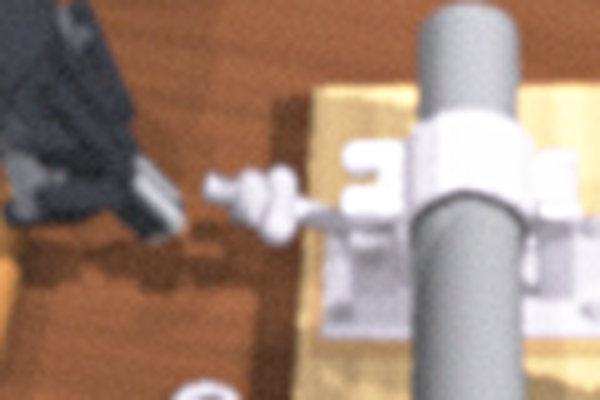

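Finger tip at (175,220) sits just below and outside the bolt end at (212,185), as planned.

Request:
arm_command --moves "-0.2 0.9 0 0 0 0;0 0.2 0.6 0 0 0;-0.1 0.2 0.6 0 0 0;0 0.2 0.5 0 0 0;-0.1 0.3 0.5 0 0 0;-0.1 0.3 0.5 0 0 0;-0.1 0.4 0.5 0 0 0;0 0 0 0 0 0;0 0 0 0 0 0;0 0 0 0 0 0"

```text
t: 16.57
position: [604.0, -77.3, 81.4]
eef_rot: [0.595, 0.761, 0.159, -0.204]
wrist_force: [-0.5, 0.8, 0.2]
grip_width: -0.1
finger_force: 0.0
```

```bash
python3 - <<'E'
from h import *
S=snap("scene")
s=env.read_state();print(np.round(s["position"],1),np.round(s["eef_rot"],3),np.round(s["wrist_force"],1))
a=S["frame"][180:260,232:352]
cv2.imwrite("pics/g.png",cv2.resize(a,(600,400),interpolation=cv2.INTER_CUBIC)[:,:,::-1])
E
```

```text
[603.9 -77.3  81.1] [ 0.595  0.761  0.159 -0.204] [ 0.4 -0.6  1. ]
```

View pics/g.png

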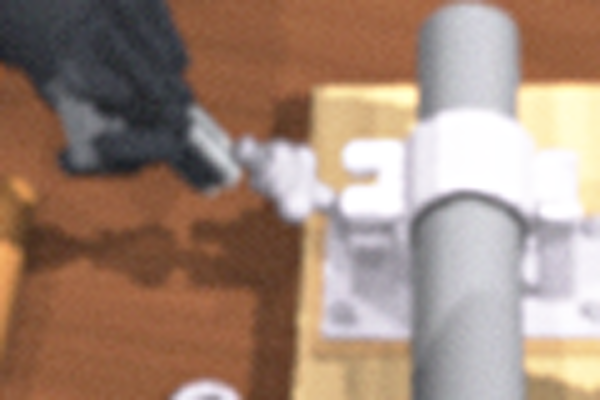

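The bolt has swung up with the finger: its end is now at (243,150), against the fingertip at (225,165).

Request:
arm_command --moves "-0.1 0.4 0.4 0 0 0;-0.1 0.4 0.4 0 0 0;-0.1 0.4 0.4 0 0 0;-0.1 0.4 0.3 0 0 0;-0.1 0.3 0.2 0 0 0;0 0.2 0.1 0 0 0;0 0 0 0 0 0;0 0 0 0 0 0;0 0 0 0 0 0;0 0 0 0 0 0"

```text
t: 17.45
position: [599.3, -56.9, 99.2]
eef_rot: [0.595, 0.761, 0.159, -0.204]
wrist_force: [-0.3, -0.1, -0.0]
grip_width: -0.1
finger_force: 0.0
```

Request:
arm_command --moves "-0.05 0.2 0.1 0 0 0;0 0 0 0 0 0;-0.05 0.2 0.1 0 0 0;0 0 0 0 0 0;-0.05 0.1 0.05 0 0 0;0 0 0 0 0 0;0 0 0 0 0 0;0 0 0 0 0 0;0 0 0 0 0 0;0 0 0 0 0 0"

```text
t: 18.28
position: [597.8, -52.1, 101.6]
eef_rot: [0.596, 0.761, 0.159, -0.203]
wrist_force: [0.5, -0.4, 0.3]
grip_width: -0.3
finger_force: 0.6
```

Request:
arm_command --moves "-0.05 0.2 0.05 0 0 0;0 0 0 0 0 0;-0.05 0.2 0.05 0 0 0;0 0 0 0 0 0;-0.05 0.2 0.05 0 0 0;0 0 0 0 0 0;0 0 0 0 0 0;0 0 0 0 0 0;0 0 0 0 0 0;0 0 0 0 0 0"

```text
t: 19.12
position: [596.3, -46.5, 103.0]
eef_rot: [0.596, 0.761, 0.158, -0.203]
wrist_force: [1.1, -5.0, 1.1]
grip_width: 0.1
finger_force: 2.0
```

Request:
arm_command --moves "-0.03 0.1 0.03 0 0 0;0 0 0 0 0 0;0 0 0 0 0 0;-0.02 0.1 0.02 0 0 0;0 0 0 0 0 0;0 0 0 0 0 0;0 0 0 0 0 0;0 0 0 0 0 0;0 0 0 0 0 0;0 0 0 0 0 0"

```text
t: 19.95
position: [595.8, -44.4, 103.6]
eef_rot: [0.596, 0.761, 0.159, -0.203]
wrist_force: [2.0, -4.9, 2.3]
grip_width: 0.2
finger_force: 2.2
```

Request:
arm_command --moves "-0.02 0.1 0.03 0 0 0;0 0 0 0 0 0;-0.03 0.1 0.02 0 0 0;0 0 0 0 0 0;-0.02 0.1 0.02 0 0 0;0 0 0 0 0 0;0 0 0 0 0 0;0 0 0 0 0 0;0 0 0 0 0 0;0 0 0 0 0 0"

```text
t: 20.78
position: [594.8, -40.3, 104.6]
eef_rot: [0.595, 0.761, 0.159, -0.204]
wrist_force: [-0.1, -2.7, 6.0]
grip_width: -0.3
finger_force: 2.8
```

Request:
arm_command --moves "0 0 0.1 0 0 0;0 0 0.1 0 0 0;0 0 0.1 0 0 0;0 0 0 0 0 0;-0.02 0.1 0 0 0 0;0 0 0 0 0 0;-0.02 0.1 0 0 0 0;0 0 0 0 0 0;0 0 0 0 0 0;0 0 0 0 0 0"

```text
t: 21.62
position: [594.5, -39.0, 107.2]
eef_rot: [0.595, 0.761, 0.159, -0.204]
wrist_force: [-0.5, -1.8, -1.1]
grip_width: 0.1
finger_force: 0.6
```

Request:
arm_command --moves "-0.02 0.1 0.02 0 0 0;0 0 0 0 0 0;-0.02 0.1 0.02 0 0 0;0 0 0 0 0 0;-0.03 0.1 0.02 0 0 0;0 0 0 0 0 0;-0.03 0.1 0.02 0 0 0;0 0 0 0 0 0;0 0 0 0 0 0;0 0 0 0 0 0"

```text
t: 22.45
position: [593.7, -34.9, 108.2]
eef_rot: [0.595, 0.761, 0.159, -0.203]
wrist_force: [-0.5, -1.0, 0.3]
grip_width: 0.0
finger_force: 0.4
```

Request:
arm_command --moves "-0.02 0.1 0 0 0 0;0 0 0 0 0 0;-0.02 0.1 0 0 0 0;0 0 0 0 0 0;-0.03 0.1 0 0 0 0;0 0 0 0 0 0;-0.03 0.1 0 0 0 0;0 0 0 0 0 0;0 0 0 0 0 0;0 0 0 0 0 0"

```text
t: 23.28
position: [592.6, -31.0, 108.1]
eef_rot: [0.595, 0.761, 0.159, -0.204]
wrist_force: [1.1, -0.7, 0.4]
grip_width: -0.2
finger_force: 0.4
```

Request:
arm_command --moves "-0.02 0.1 0 0 0 0;0 0 0 0 0 0;0 0 0 0 0 0;-0.02 0.1 0 0 0 0;0 0 0 0 0 0;0 0 0 0 0 0;0 0 0 0 0 0;0 0 0 0 0 0;0 0 0 0 0 0;0 0 0 0 0 0"

```text
t: 24.12
position: [592.1, -29.0, 108.1]
eef_rot: [0.595, 0.761, 0.159, -0.204]
wrist_force: [0.3, -0.6, 0.8]
grip_width: 0.1
finger_force: 0.9
```

Request:
arm_command --moves "-0.02 0.1 0 0 0 0;0 0 0 0 0 0;0 0 0 0 0 0;-0.02 0.1 0 0 0 0;0 0 0 0 0 0;0 0 0 0 0 0;0 0 0 0 0 0;0 0 0 0 0 0;0 0 0 0 0 0;0 0 0 0 0 0"

```text
t: 24.95
position: [592.0, -27.8, 108.1]
eef_rot: [0.596, 0.761, 0.158, -0.203]
wrist_force: [-0.5, -5.2, 5.1]
grip_width: -0.2
finger_force: 3.3
```

```bash
python3 - <<'E'
from h import *
S=snap("scene");D=snap("side")
s=env.read_state();print(np.round(s["position"],1),np.round(s["wrist_force"],1))
a=S["frame"][165:245,272:352]; b=D["frame"][150:250,302:402]
cv2.imwrite("pics/i.png",np.hstack([cv2.resize(f,(400,400),interpolation=cv2.INTER_CUBIC) for f in (a,b)])[:,:,::-1])
E
```

```text
[591.9 -27.8 108.1] [-0.1 -4.8  5.1]
```

View pics/i.png

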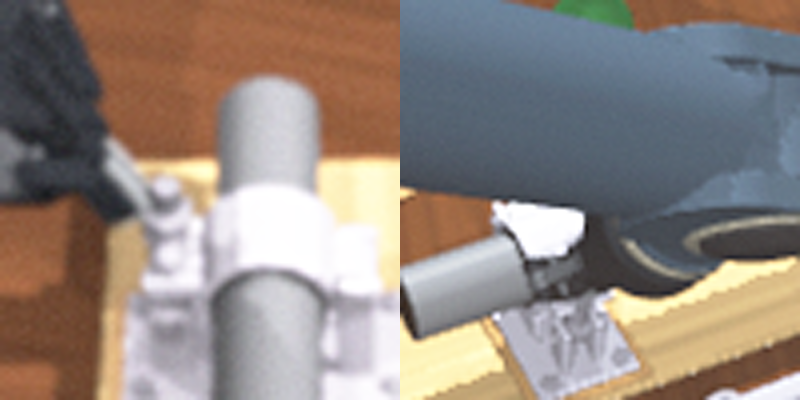

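Scene crop: the bolt stands about upright in the fork, its end at (165,190), with the finger against its thread at (145,205). Next comes a firm seating push by feel.

Request:
arm_command --moves "0 0 0.1 0 0 0;0 0 0.1 0 0 0;0 0 0 0 0 0;-0.02 0.1 0 0 0 0;0 0 0 0 0 0;0 0 0 0 0 0;0 0 0 0 0 0;0 0 0 0 0 0;0 0 0 0 0 0;0 0 0 0 0 0"

```text
t: 25.88
position: [591.6, -27.2, 109.3]
eef_rot: [0.596, 0.761, 0.158, -0.203]
wrist_force: [1.5, -5.4, -2.1]
grip_width: 0.1
finger_force: 2.6
```

Request:
arm_command --moves "-0.02 0.1 0 0 0 0;0 0 0 0 0 0;0 0 0 0 0 0;-0.01 0.05 0 0 0 0;0 0 0 0 0 0;0 0 0 0 0 0;0 0 0 0 0 0;0 0 0 0 0 0;0 0 0 0 0 0;0 0 0 0 0 0"

```text
t: 26.72
position: [591.6, -26.9, 109.2]
eef_rot: [0.596, 0.761, 0.158, -0.202]
wrist_force: [-0.0, -6.8, -0.3]
grip_width: -0.2
finger_force: 3.7
```

Request:
arm_command --moves "-0.02 0.1 0 0 0 0;0 0 0 0 0 0;0 0 0 0 0 0;-0.02 0.1 0 0 0 0;0 0 0 0 0 0;0 0 0 0 0 0;0 0 0 0 0 0;0 0 0 0 0 0;0 0 0 0 0 0;0 0 0 0 0 0"

```text
t: 27.55
position: [591.5, -26.5, 109.1]
eef_rot: [0.597, 0.761, 0.157, -0.201]
wrist_force: [1.5, -9.7, 1.0]
grip_width: 0.1
finger_force: 5.1
```

Request:
arm_command --moves "-0.02 0.1 0 0 0 0;0 0 0 0 0 0;0 0 0 0 0 0;-0.02 0.1 0 0 0 0;0 0 0 0 0 0;0 0 0 0 0 0;0 0 0 0 0 0;0 0 0 0 0 0;0 0 0 0 0 0;0 0 0 0 0 0"

```text
t: 28.38
position: [591.5, -26.1, 109.1]
eef_rot: [0.598, 0.76, 0.157, -0.2]
wrist_force: [-0.2, -13.3, 2.4]
grip_width: 0.0
finger_force: 6.7
```

Request:
arm_command --moves "0.05 -0.2 0 0 0 0;0.1 -0.5 0.2 0 0 0;0.2 -1 0.5 0 0 0;0.3 -2 1 0 0 0;0.5 -3 2 0 0 0;0 -3 2 0 0 0;0 -3.5 1 0 0 0;0 -3.5 1 0 0 0;0 -3.5 0 0 0 0;0 -3.5 0 0 0 0"

```text
t: 29.22
position: [602.4, -257.8, 188.8]
eef_rot: [0.595, 0.761, 0.16, -0.203]
wrist_force: [1.2, 0.1, -0.2]
grip_width: 0.1
finger_force: 0.0
```

Request:
arm_command --moves "-0.5 -3.8 0 0 0 0;-0.5 -3.8 0 0 0 0;-0.5 -3.8 0 0 0 0;-1 -3.8 0 0 0 0;-1 -3.8 0 0 0 0;-1 -3.8 0 0 0 0;-1 -3.8 0 0 0 0;-1 -3.8 0 0 0 0;0 0 0 0 0 0;0 0 0 0 0 0"

```text
t: 30.05
position: [536.1, -563.2, 185.8]
eef_rot: [0.597, 0.76, 0.16, -0.204]
wrist_force: [0.6, 0.7, 0.1]
grip_width: -0.2
finger_force: 0.0
```

```bash
python3 - <<'E'
from h import *
S=snap("scene");D=snap("side")
s=env.read_state();print(np.round(s["position"],1),np.round(s["wrist_force"],1))
A=lambda f,r:cv2.resize(f[r[1]:r[3],r[0]:r[2]],(400,300),interpolation=cv2.INTER_CUBIC)
a,b=S["frame"],D["frame"]
im=np.vstack([np.hstack([A(a,(282,185,362,245)),A(a,(282,275,362,335))]),np.hstack([A(b,(312,175,392,235)),A(b,(387,160,467,220))])])
cv2.imwrite("pics/j.png",im[:,:,::-1])
E
```

```text
[ 538.1 -559.6  187. ] [-1.   0.4 -0.2]
```

View pics/j.png

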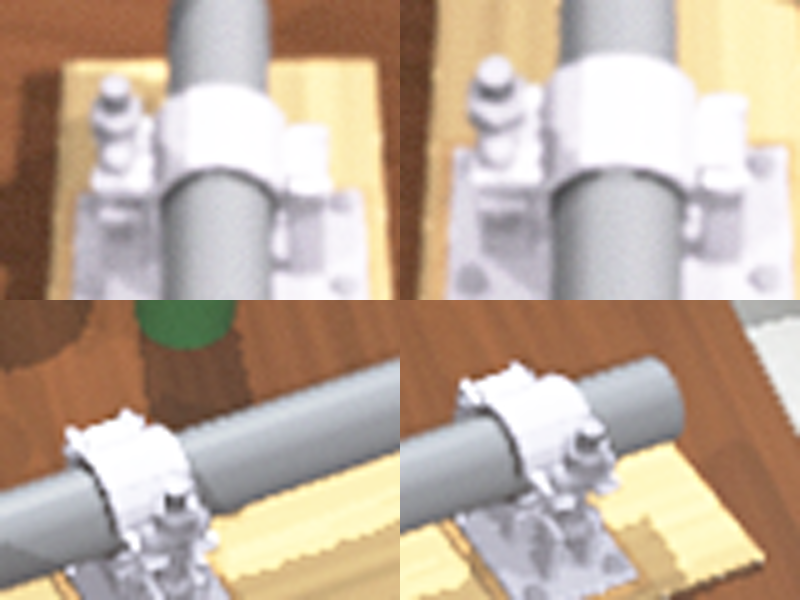

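The near clamp (left column) now matches the closed far clamp (right column): strap on the pipe, bolt upright at (113,90) in the scene crop and (177,500) in the side crop.

```bash
python3 -c "
from h import *
print(workorder.job_done())"
```

```text
the job is handed in; nothing more can be done
None
```

I closed the near clamp and handed the job in at about 30 s: the strap was pressed home with a peak reading of 19.6 N, then the bolt was pushed over the lip and against its stop at 13.3 N. In the last pictures it matches the far clamp; I didn't check the other bench items in close-up.

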